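# Change the die on the bench press

### The job

Change over the dies: the blue die from the wooden stand goes on the press's sliding table, centred in the engraved circle, and the red die now on the table goes into the stand, in the place the blue one came from. Then slide the table fully home under the ram. Keep both dies upright, set them down rather than drop them, and leave the other dies and the jar where they are.

Things in the scene. Friction and masses are not known exactly. Their poses are not given: they have to be found in the camera images.
- press: Cream bench press, fixed, left or right. Origin on the bench under the circle's centre with the table fully out; +x to the ram (the way home), z up. In mm: bed x -100 to 270, y +-105, top z 50; columns, diameter 28, at x 170, y +-85; crosshead x 120 to 220 (dial 11 more in front), y +-105, z 245 to 315; cylinder to z 350; ram at x 170, y 0, underside z 184; clear rear guard x 266.
- die_table (a joint): Sliding table of the press: travel in m, 0 = fully home (circle under the ram), 0.17 = fully out, against its stop. It starts nearly or fully out, and stays where left: about 4 N moves it slowly, more when faster (12 N per m/s).
- circle (a point): Centre of the black engraved circle (66 mm across, flat) on top of the steel sliding table; rides with it. The table's top is 78 mm above the bench; it reaches 160 mm in front of (press -x) and 60 mm behind this point, and 65 mm to each side. Its x axis is the press's x.
- knob_top (a point): Top centre of the upright black grip at the table's front end, by which it is slid: diameter 26, its top 46 mm above the table's top (gripping part from 10 to 46 mm), 135 mm in front of the circle's centre.
- stand: Wooden die stand, fixed, 280 x 92 x 26 mm, origin at the centre of its underside, x along its length; three places in a row, 90 mm apart, each with a die in it at the start.
- place0 (a point): Centre of the floor of place 0 of the die stand: a round recess 66 mm across and 6 mm deep in the stand's top; the floor is 20 mm above the bench.
- place1 (a point): Centre of the floor of place 1 of the die stand: a round recess 66 mm across and 6 mm deep in the stand's top; the floor is 20 mm above the bench.
- place2 (a point): Centre of the floor of place 2 of the die stand: a round recess 66 mm across and 6 mm deep in the stand's top; the floor is 20 mm above the bench.
- mat: Black rubber mat, fixed, 120 x 120 x 4 mm, always clear at the start: for putting down a die meanwhile. Origin: centre of its underside.
- die_red: Steel pressing die, red band round the body, red top face and plunger head; 82 mm tall, about 0.8 kg, round, one rigid piece. Origin: centre of its underside, z up. Foot plate: diameter 56, 0 to 12 mm up; body (the part to grip): diameter 50, 12 to 64 mm; plunger head: diameter 30, up to 82 mm. Starts on the sliding table, up to 10 mm off the circle.
- die_blue: Steel pressing die, blue band round the body, blue top face and plunger head; 82 mm tall, about 0.8 kg, round, one rigid piece. Origin: centre of its underside, z up. Foot plate: diameter 56, 0 to 12 mm up; body (the part to grip): diameter 50, 12 to 64 mm; plunger head: diameter 30, up to 82 mm. Starts in one of the stand's places.
- die_yellow: Steel pressing die, yellow band round the body, yellow top face and plunger head; 82 mm tall, about 0.8 kg, round, one rigid piece. Origin: centre of its underside, z up. Foot plate: diameter 56, 0 to 12 mm up; body (the part to grip): diameter 50, 12 to 64 mm; plunger head: diameter 30, up to 82 mm. In another place of the stand; leave it.
- die_white: Steel pressing die, white band round the body, white top face and plunger head; 82 mm tall, about 0.8 kg, round, one rigid piece. Origin: centre of its underside, z up. Foot plate: diameter 56, 0 to 12 mm up; body (the part to grip): diameter 50, 12 to 64 mm; plunger head: diameter 30, up to 82 mm. In another place of the stand; leave it.
- jar: White sample jar with black cap, diameter 60, 85 mm tall, standing on the bench; leave it. Origin: centre of its underside.
There are look-alikes about, which are no part of the job. What is shaped like the die_blue but green or turquoise is not meant.

How it is judged:
By the outcome, as a careful person would: the job done as asked, in the order asked, and still so for the second after the job is handed in, with the robot touching nothing.
It also fails if it takes over 72 s, if anything falls off the work surface, if the arm or the gripper's body presses on something with over 40 N, if the wrist force passes 120 N, or if a joint passes its speed limit or range.

### The arm

A 7-joint arm with a two-finger parallel gripper is mounted at the origin on the work surface. World frame = base frame: x ahead of the robot, y to its left, z up, the work surface at z = 0. Lengths are in m, angles in rad, forces in N, time in s.
With the tool pointing down it reaches from about 0.4 to 0.875 m from the base axis. Payload 6.5 kg.
Tool frame: the origin (TCP) lies between the finger pads; the fingertips stand 11 mm ahead of it and the grasp point (between the pads) lies 8 mm behind it; z points along the fingers, y is the line along which they close (so a half turn about z gives the same grasp; the last joint's range is limited). The gripper opens to 85 mm and grips with 20 to 120 N. Pads are 22 mm wide; open, the fingers measure 114 mm over their backs; the gripper's body (76 mm by 85 mm) begins 54 mm behind the grasp point. The pads swing forward as they close: fully open they stand 13 mm farther back than shut.
Start: joints at [-1.255, 0.536, -0.004, 1.538, 0.003, 1.067, -0.071], TCP at [0.242, 0.603, 0.242] pointing down, gripper open.
Joint ranges: [-2.7, 2.7], [-0.37, 2.16], [-1.27, 1.26], [0.24, 2.4], [-1.31, 4.45], [0.19, 1.91], [-2.76, 2.76]. Speed limits (rad/s): [2.39, 2.39, 3.14, 3.14, 3.14, 3.14, 3.14].

### API

Orientations are given as a unit quaternion [x, y, z, w].
In Python, from rig import r gives the robot as it stands.
- The arm moves only by the tool move_arm, never from a script. Its argument "commands" is a list of rows, each an object with "slide": the shift along the tool's x, y, z in cm, a list of three; "rotation": the turn, a rotation vector about the tool's x, y, z in degrees, a list of three; "claw": the opening, from 0 (shut) to 1 (fully open). A call has exactly 10 rows; each row is the pose to reach, as a shift and turn from the pose commanded when the call began, along the tool's axes at that moment; what a row does not reach only later rows make up. A row lasts 1/8 s, in which the tool goes at most 62.5 mm and 10.7 degrees, less where a joint would pass 70% of its speed; a pose out of reach is approached as far as the arm can. A call with a gripper value outside its range is refused whole. The fingers move at their own pace and stop on an object; the grip force is fixed at half the most. Time passes only in rows, so rows that repeat a pose let the fingers close, or fill a call up. It gives the time, the measured TCP pose, the force, the opening and the grip force at its end, in the units of the state.
- r.get_state(): the state, without advancing time (a new reading comes with each control period).
- r.get_image(name): name is "scene" or "top"; returns (picture, depth): 420x560x3 uint8, blue, green, red; 420x560 float32, m along the optical axis (not along the pixel's ray), 0 where there is no reading.
- r.calibration(name): a dict with "fx", "fy", "cx", "cy" (pixels), "rvec" (rotation vector, rad) and "tvec" (3), from world to camera coordinates, as OpenCV has them. Camera axes: x right, y down, z forward; pixel columns grow to the right and rows downward; lengths in m; the calibration is good to about 2 mm. A picture is of the moment at which its call begins. calibration takes no time and is no camera call.
- r.sign_off(): hands the job in; it is judged then, once.
The state is a dict: "time": time; "joint_pos": joint angles; "qvel": joint speeds; "joint_efforts": joint torques, N m; "tool_pos": TCP position; "tool_rot": TCP orientation; "wrist_force": force on the tool from outside, world axes, zero at the start; "ft_torque": the same for the moment, N m; "width": finger opening in m; "grip_force": force on a finger pad.
Only numpy, scipy, OpenCV 4.12 (cv2) and the standard library are available. Lean on these libraries where they do the work, as an engineer would, in place of code of your own. Each camera call takes 0.05 s, during which the arm holds its last target. There are 200 camera calls.

## Working session

There is one attempt and no reset: what is moved stays moved. The work goes in short steps, Python scripts to look and compute and a tool call to move; the robot and the scene stay as the last step left them, time stands still between calls to the robot, and variables do not carry over. Pictures are saved under pics/ and viewed, at most 10 in all, crops included, and the job is handed in when it is done.

Besides the shell and the picture viewer there is one more tool, called after ">>>" as a command line: name --argument value ..., lists and objects as JSON in quotes. move_arm: Moves the arm, as the interface text tells. Its arguments: {"type":"object","properties":{"commands":{"type":"array"}},"required":["commands"]}

```bash
mkdir -p pics
cat > h.py <<'E'
import numpy as np,cv2
from rig import r
def grab(n):
    im,d=r.get_image(n); c=r.calibration(n); return im,d,c
def pts(d,c):
    v,u=np.mgrid[:d.shape[0],:d.shape[1]]
    P=np.stack([(u-c['cx'])/c['fx']*d,(v-c['cy'])/c['fy']*d,d],-1)
    R=cv2.Rodrigues(np.array(c['rvec'],float))[0]
    return (P-np.array(c['tvec']).ravel())@R
E
python3 - <<'E'
from h import *
for n in('scene','top'):
    im,d,c=grab(n); np.savez(n,im=im,d=d,p=pts(d,c)); cv2.imwrite(f'pics/{n}0.png',im)
    R=cv2.Rodrigues(np.array(c['rvec'],float))[0]; print(n,-R.T@np.array(c['tvec']).ravel(),c['fx'])
print(r.get_state())
E
```

```text
scene [0.91916179 0.35185582 0.79834415] 396.1598725859019
top [0.5295381  0.03581077 1.32269734] 524.2499897696497
{'time': 0.1, 'joint_pos': array([-1.25519761,  0.53713449, -0.00444337,  1.53875429,  0.00259456,
        1.06729061, -0.07119188]), 'qvel': array([ 0.00082775, -0.00029466,  0.00217611, -0.00237776, -0.00213882,
       -0.00024719,  0.00100432]), 'joint_efforts': array([ 2.89255331e-03, -5.84555018e+01,  1.05186760e+00, -2.59772462e+01,
        1.25474890e-02,  4.60444353e-03, -3.64019240e-05]), 'tool_pos': array([0.24198825, 0.6026895 , 0.24147987]), 'tool_rot': array([ 1.89702049e-01,  9.81841386e-01, -7.84655364e-04, -9.58486768e-05]), 'wrist_force': array([ 0.17341485,  0.21073854, -0.29727863]), 'ft_torque': array([ 0.05159684, -0.01254477, -0.04831856]), 'grip_force': 0.0, 'width': 0.08567970443505189}
```

View pics/scene0.png

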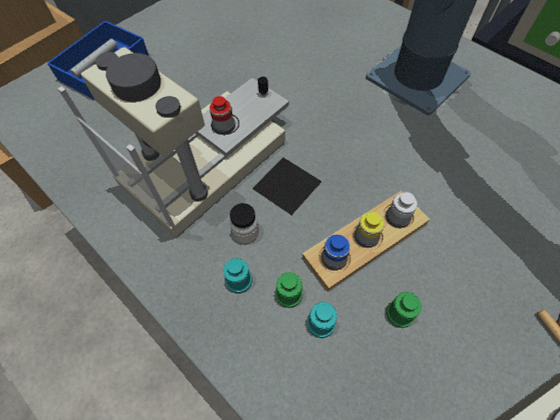

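View pics/top0.png

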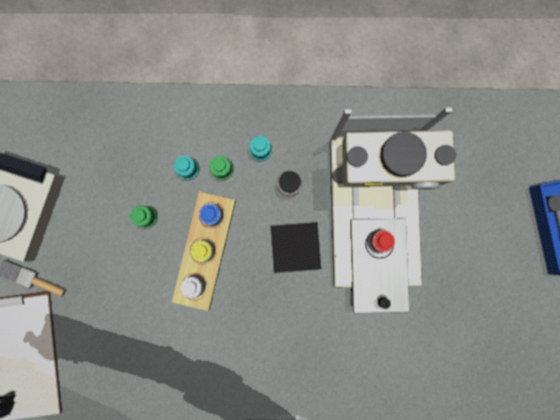

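The scene view shows the red die on the table at (221,112) and the knob at (263,86). The stand holds blue (337,248), yellow (370,228) and white (403,207), and the mat is at (287,185). In the top view these are red (383,241), knob (384,302), blue (210,214), mat (296,247), jar (289,182).

```bash
cat >> h.py <<'E'
def plane(u,v,z,c):
    R=cv2.Rodrigues(np.array(c['rvec'],float))[0]; t=np.array(c['tvec']).ravel()
    o=-R.T@t; d=R.T@np.array([(u-c['cx'])/c['fx'],(v-c['cy'])/c['fy'],1]); return o+d*(z-o[2])/d[2]
def head(im,p,xy,ztop,rad=.05):
    "die axis xy from depth points: head/shoulder top pixels near xy"
    m=(np.hypot(p[...,0]-xy[0],p[...,1]-xy[1])<rad)
    a=p[m&(abs(p[...,2]-ztop)<.006)]
    return cv2.minEnclosingCircle(a[:,:2].astype(np.float32)),np.median(a,0),len(a)
E
python3 - <<'E'
from h import *
np.set_printoptions(precision=4,suppress=True)
S={n:np.load(n+'.npz') for n in('scene','top')}
uv={'red':((383,241),(221,103),.16),'blue':((210,214),(337,240),.102),'yellow':((202,250),(371,218),.102),'white':((192,287),(405,199),.102),'jar':((289,182),(243,214),.085),'knob':((384,302),(263,80),.124),'mat':((296,247),(287,185),.004)}
for k,(a,b,z) in uv.items():
    for n,q in(('top',a),('scene',b)):
        c=r.calibration(n);x=plane(*q,z,c);p=S[n]['p']
        try: h=head(S[n]['im'],p,x,z,.03)
        except Exception as e: h=e
        print(k,n,x,p[q[1],q[0]],h)
for n in S:
    p=S[n]['p']
    m=((abs(p[...,2]-.078)<.005)&(p[...,1]<-.08)&(p[...,1]>-.45)&(p[...,0]>.2)).astype(np.uint8)
    m=cv2.morphologyEx(m,cv2.MORPH_OPEN,np.ones((3,3)))
    nn,l,st,_=cv2.connectedComponentsWithStats(m); i=1+st[1:,4].argmax()
    q=p[l==i][:,:2].astype(np.float32); R=cv2.minAreaRect(q*1000); print(n,len(q),R,cv2.boxPoints(R),np.median(p[l==i][:,2]))
    m=(abs(p[...,2]-.026)<.004)&(p[...,1]>.05)&(p[...,1]<.4)&(p[...,0]>.2)
    m=cv2.morphologyEx(m.astype(np.uint8),cv2.MORPH_OPEN,np.ones((3,3)))
    nn,l,st,_=cv2.connectedComponentsWithStats(m); i=1+st[1:,4].argmax()
    print(n,'stand',cv2.minAreaRect(p[l==i][:,:2].astype(np.float32)*1000))
crop=S['scene']['im'][60:160,170:310]
cv2.imwrite('pics/c1.png',cv2.resize(crop,None,fx=5,fy=5,interpolation=cv2.INTER_CUBIC))
E
```

```text
red top [ 0.5484 -0.202   0.16  ] [ 0.5485 -0.2026  0.1569] (((0.5487688183784485, -0.20699730515480042), 0.01466417033225298), array([ 0.5486, -0.2068,  0.159 ]), 141)
red scene [ 0.5517 -0.1967  0.16  ] [ 0.5513 -0.1973  0.1593] (((0.550788938999176, -0.20600925385951996), 0.01599283143877983), array([ 0.5513, -0.2038,  0.1598]), 125)
blue top [0.6051 0.1898 0.102 ] [0.6052 0.1898 0.1013] (((0.6067249774932861, 0.19390223920345306), 0.014960024505853653), array([0.6053, 0.1942, 0.1017]), 125)
blue scene [0.6078 0.1919 0.102 ] [0.6081 0.1921 0.1028] (((0.6080942153930664, 0.19588059186935425), 0.015318433754146099), array([0.6087, 0.1966, 0.102 ]), 185)
yellow top [0.5211 0.2061 0.102 ] [0.5211 0.2066 0.0984] (((0.5187883377075195, 0.21187140047550201), 0.014676468446850777), array([0.5187, 0.2125, 0.1011]), 126)
yellow scene [0.5234 0.2099 0.102 ] [0.5235 0.2099 0.1021] (((0.5203551054000854, 0.2142273634672165), 0.015423666685819626), array([0.5216, 0.2146, 0.102 ]), 175)
white top [0.4356 0.2267 0.102 ] [0.4357 0.2265 0.1036] (((0.43323755264282227, 0.2337237000465393), 0.0149528
[... 1194 characters left out ...]
47, -0.0115,  0.0043]), 405)
scene 2677 ((494.22021484375, -209.35223388671875), (221.58450317382812, 133.95472717285156), 2.2310853004455566) [[ 380.9045 -146.7388]
 [ 386.1194 -280.5919]
 [ 607.5359 -271.9657]
 [ 602.321  -138.1125]] 0.07826625788096288
scene stand ((520.891845703125, 215.90740966796875), (92.45211029052734, 280.233642578125), 77.6815414428711)
top 4037 ((492.6636962890625, -211.21917724609375), (220.24908447265625, 130.13275146484375), 2.082423448562622) [[ 380.2476 -150.1974]
 [ 384.9762 -280.2442]
 [ 605.0798 -272.241 ]
 [ 600.3512 -142.1942]] 0.0774800455551233
top stand ((566.951904296875, 232.93081665039062), (34.17560958862305, 83.27404022216797), 83.01752471923828)
```

View pics/c1.png

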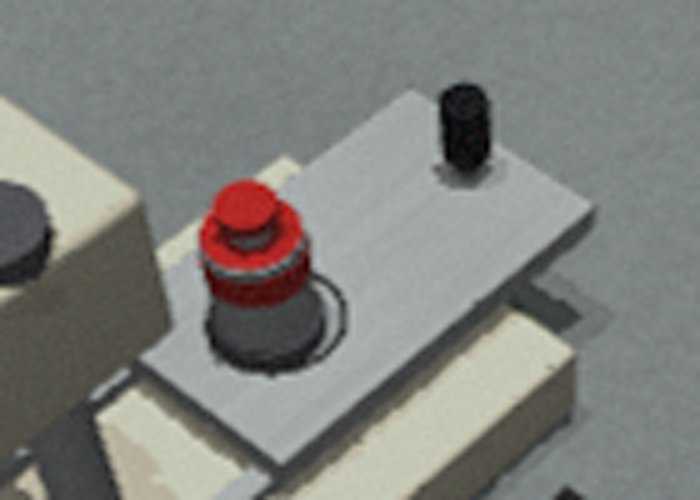

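The crop shows the red die sitting a little ramward of the circle, which agrees with the table-edge and knob estimates. That puts the circle at about (0.5435, -0.208), the red die at (0.5497, -0.2065) and the blue die at (0.607, 0.195).

```bash
cat > go.py <<'E'
import sys,numpy as np
from scipy.spatial.transform import Rotation as T
from rig import r
# usage: go.py x y z az [x y z az ...]: slides/turns from present pose
s=r.get_state(); R=T.from_quat(s['tool_rot']); a=[float(v) for v in sys.argv[1:]]
print('t',s['time'],'pos',s['tool_pos'].round(4),'j',s['joint_pos'].round(2),'F',s['wrist_force'].round(1),'w',round(s['width'],4))
for x,y,z,az in zip(*[iter(a)]*4):
    q=np.radians(az); yt=np.array([np.cos(q),np.sin(q),0]); zt=np.array([0,0,-1.])
    G=T.from_matrix(np.stack([np.cross(yt,zt),yt,zt],1))
    print((R.inv().apply(np.array([x,y,z])-s['tool_pos'])*100).round(2),np.degrees((R.inv()*G).as_rotvec()).round(2))
E
python3 go.py .5497 -.2065 .242 92
```

```text
t 0.1 pos [0.242  0.6027 0.2415] j [-1.26  0.54 -0.    1.54  0.    1.07 -0.07] F [ 0.2  0.2 -0.3] w 0.0857
[-5.870e+01 -6.363e+01  5.000e-02] [-9.000e-02 -1.000e-02 -2.387e+01]
```

>>> move_arm --commands '[{"slide": [-4, -4.3, 0], "rotation": [0, 0, -2], "claw": 1}, {"slide": [-8.1, -8.8, 0], "rotation": [0, 0, -4], "claw": 1}, {"slide": [-12.2, -13.2, 0], "rotation": [0, 0, -6], "claw": 1}, {"slide": [-16.3, -17.7, 0], "rotation": [0, 0, -8], "claw": 1}, {"slide": [-20.4, -22.1, 0], "rotation": [0, 0, -10], "claw": 1}, {"slide": [-24.5, -26.5, 0], "rotation": [0, 0, -12], "claw": 1}, {"slide": [-28.6, -31, 0], "rotation": [0, 0, -14], "claw": 1}, {"slide": [-32.7, -35.4, 0], "rotation": [0, 0, -16], "claw": 1}, {"slide": [-36.8, -39.8, 0], "rotation": [0, 0, -18], "claw": 1}, {"slide": [-40.9, -44.3, 0], "rotation": [0, 0, -20], "claw": 1}]'

```text
time: 1.35
tool_pos: [0.457, 0.038, 0.2424]
tool_rot: [0.016, 1.0, 0.0, 0.0]
wrist_force: [1.2, 0.4, -0.1]
width: 0.0852
grip_force: 0.0
```

```bash
python3 go.py .5497 -.2065 .242 92 .5497 -.2065 .2 92
```

```text
t 1.35 pos [0.457  0.038  0.2424] j [-0.37  0.21  0.22  2.04 -0.06  0.9   1.42] F [ 1.2  0.4 -0.1] w 0.0852
[-10.02 -24.15   0.03] [ 0.01  0.02 -3.78]
[-10.02 -24.15   4.23] [ 0.01  0.02 -3.78]
```

>>> move_arm --commands '[{"slide": [-2, -4.8, 0], "rotation": [0, 0, -1], "claw": 1}, {"slide": [-4, -9.6, 0], "rotation": [0, 0, -2], "claw": 1}, {"slide": [-6, -14.4, 0], "rotation": [0, 0, -3], "claw": 1}, {"slide": [-8, -19.2, 0], "rotation": [0, 0, -3.8], "claw": 1}, {"slide": [-9.5, -22.5, 0], "rotation": [0, 0, -3.8], "claw": 1}, {"slide": [-10, -24.1, 0], "rotation": [0, 0, -3.8], "claw": 1}, {"slide": [-10, -24.1, 0], "rotation": [0, 0, -3.8], "claw": 1}, {"slide": [-10, -24.1, 2], "rotation": [0, 0, -3.8], "claw": 1}, {"slide": [-10, -24.1, 4], "rotation": [0, 0, -3.8], "claw": 1}, {"slide": [-10, -24.1, 4], "rotation": [0, 0, -3.8], "claw": 1}]'

```text
time: 2.6
tool_pos: [0.5476, -0.2018, 0.201]
tool_rot: [-0.018, 1.0, 0.001, -0.002]
wrist_force: [-0.1, 0.4, -0.0]
width: 0.0856
grip_force: 0.0
```

```bash
python3 go.py .5497 -.2065 .110 92
```

```text
t 2.6 pos [ 0.5476 -0.2018  0.201 ] j [ 0.05  0.49  0.31  1.77 -0.18  0.92  2.04] F [-0.1  0.4 -0. ] w 0.0856
[-0.23 -0.5   9.1 ] [ 0.13 -0.19  0.06]
```

>>> move_arm --commands '[{"slide": [-0.2, -0.5, 1.5], "rotation": [0, 0, 0], "claw": 1}, {"slide": [-0.2, -0.5, 4], "rotation": [0, 0, 0], "claw": 1}, {"slide": [-0.2, -0.5, 6.5], "rotation": [0, 0, 0], "claw": 1}, {"slide": [-0.2, -0.5, 8.5], "rotation": [0, 0, 0], "claw": 1}, {"slide": [-0.2, -0.5, 9.1], "rotation": [0, 0, 0], "claw": 1}, {"slide": [-0.2, -0.5, 9.1], "rotation": [0, 0, 0], "claw": 1}, {"slide": [-0.2, -0.5, 9.1], "rotation": [0, 0, 0], "claw": 0.5}, {"slide": [-0.2, -0.5, 9.1], "rotation": [0, 0, 0], "claw": 0.3}, {"slide": [-0.2, -0.5, 9.1], "rotation": [0, 0, 0], "claw": 0.3}, {"slide": [-0.2, -0.5, 9.1], "rotation": [0, 0, 0], "claw": 0.3}]'

```text
time: 3.85
tool_pos: [0.5516, -0.2088, 0.1124]
tool_rot: [-0.017, 1.0, 0.0, 0.001]
wrist_force: [-0.5, 2.2, 5.1]
width: 0.0486
grip_force: 61.8
```

```bash
python3 go.py .5497 -.2065 .170 92 .5331 -.0137 .17 92
```

```text
t 3.85 pos [ 0.5516 -0.2088  0.1124] j [ 0.09  0.61  0.27  1.81 -0.23  0.75  2.08] F [-0.5  2.2  5.1] w 0.0486
[ 0.18  0.24 -5.76] [ 0.03  0.08 -0.05]
[ 1.18 19.57 -5.75] [ 0.03  0.08 -0.05]
```

>>> move_arm --commands '[{"slide": [0, 0, -1], "rotation": [0, 0, 0], "claw": 0.3}, {"slide": [0, 0, -3], "rotation": [0, 0, 0], "claw": 0.3}, {"slide": [0, 0, -5], "rotation": [0, 0, 0], "claw": 0.3}, {"slide": [0.2, 2, -6], "rotation": [0, 0, 0], "claw": 0.3}, {"slide": [0.4, 5, -6], "rotation": [0, 0, 0], "claw": 0.3}, {"slide": [0.6, 9, -6], "rotation": [0, 0, 0], "claw": 0.3}, {"slide": [0.8, 13, -6], "rotation": [0, 0, 0], "claw": 0.3}, {"slide": [1, 16.5, -6], "rotation": [0, 0, 0], "claw": 0.3}, {"slide": [1.2, 19, -6], "rotation": [0, 0, 0], "claw": 0.3}, {"slide": [1.2, 19.6, -6], "rotation": [0, 0, 0], "claw": 0.3}]'

```text
time: 5.1
tool_pos: [0.5311, -0.0107, 0.1709]
tool_rot: [-0.019, 1.0, 0.001, -0.001]
wrist_force: [0.2, 0.1, -6.0]
width: 0.0489
grip_force: 63.7
```

```bash
python3 go.py .5331 -.0137 .042 92
```

```text
t 5.1 pos [ 0.5311 -0.0107  0.1709] j [-0.28  0.44  0.27  1.93 -0.16  0.8   1.69] F [ 0.2  0.1 -6. ] w 0.0489
[-0.21 -0.33 12.89] [ 0.08 -0.1   0.16]
```

>>> move_arm --commands '[{"slide": [0, 0, 1.5], "rotation": [0, 0, 0], "claw": 0.3}, {"slide": [0, 0, 4], "rotation": [0, 0, 0], "claw": 0.3}, {"slide": [0, 0, 7], "rotation": [0, 0, 0], "claw": 0.3}, {"slide": [0, 0, 10], "rotation": [0, 0, 0], "claw": 0.3}, {"slide": [0, 0, 11.7], "rotation": [0, 0, 0], "claw": 0.3}, {"slide": [0, 0, 12.3], "rotation": [0, 0, 0], "claw": 0.3}, {"slide": [0, 0, 12.6], "rotation": [0, 0, 0], "claw": 0.3}, {"slide": [0, 0, 12.8], "rotation": [0, 0, 0], "claw": 0.3}, {"slide": [0, 0, 12.9], "rotation": [0, 0, 0], "claw": 0.3}, {"slide": [0, 0, 12.9], "rotation": [0, 0, 0], "claw": 0.3}]'

```text
time: 6.35
tool_pos: [0.5326, -0.0138, 0.0427]
tool_rot: [-0.017, 1.0, 0.0, 0.0]
wrist_force: [0.7, 0.4, -6.5]
width: 0.0488
grip_force: 63.6
```

>>> move_arm --commands '[{"slide": [0, 0, 0.1], "rotation": [0, 0, 0], "claw": 0.3}, {"slide": [0, 0, 0.15], "rotation": [0, 0, 0], "claw": 0.3}, {"slide": [0, 0, 0.2], "rotation": [0, 0, 0], "claw": 0.3}, {"slide": [0, 0, 0.25], "rotation": [0, 0, 0], "claw": 0.3}, {"slide": [0, 0, 0.3], "rotation": [0, 0, 0], "claw": 0.3}, {"slide": [0, 0, 0.35], "rotation": [0, 0, 0], "claw": 0.3}, {"slide": [0, 0, 0.4], "rotation": [0, 0, 0], "claw": 0.3}, {"slide": [0, 0, 0.4], "rotation": [0, 0, 0], "claw": 0.3}, {"slide": [0, 0, 0.45], "rotation": [0, 0, 0], "claw": 0.3}, {"slide": [0, 0, 0.45], "rotation": [0, 0, 0], "claw": 0.3}]'

```text
time: 7.6
tool_pos: [0.5323, -0.0139, 0.0384]
tool_rot: [-0.017, 1.0, 0.0, -0.0]
wrist_force: [-3.6, -0.2, 6.2]
width: 0.0487
grip_force: 64.4
```

>>> move_arm --commands '[{"slide": [0, 0, 0.4], "rotation": [0, 0, 0], "claw": 0.7}, {"slide": [0, 0, 0.4], "rotation": [0, 0, 0], "claw": 1}, {"slide": [0, 0, 0.3], "rotation": [0, 0, 0], "claw": 1}, {"slide": [0, 0, 0], "rotation": [0, 0, 0], "claw": 1}, {"slide": [0, 0, -2], "rotation": [0, 0, 0], "claw": 1}, {"slide": [0, 0, -5], "rotation": [0, 0, 0], "claw": 1}, {"slide": [0, 0, -9], "rotation": [0, 0, 0], "claw": 1}, {"slide": [0, 0, -12], "rotation": [0, 0, 0], "claw": 1}, {"slide": [0, 0, -14], "rotation": [0, 0, 0], "claw": 1}, {"slide": [0, 0, -14], "rotation": [0, 0, 0], "claw": 1}]'

```text
time: 8.85
tool_pos: [0.5335, -0.0139, 0.1794]
tool_rot: [-0.017, 1.0, 0.0, 0.002]
wrist_force: [-0.4, 0.7, 0.1]
width: 0.0854
grip_force: 0.0
```

```bash
python3 go.py .6072 .195 .170 77.7
python3 - <<'E'
from h import *
for n in('top','scene'):
    im,d,c=grab(n); p=pts(d,c); cv2.imwrite(f'pics/{n}1.png',im)
    print(n,head(im,p,(.532,-.014),.086,.03))
    m=(abs(p[...,2]-.078)<.005)&(p[...,1]<-.12)&(p[...,1]>-.3)&(p[...,0]>.45)&(p[...,0]<.62)
    g=cv2.cvtColor(im,cv2.COLOR_BGR2GRAY); k=m&(g<90); q=p[k][:,:2].astype(np.float32); print(len(q),cv2.minEnclosingCircle(q) if len(q) else '')
s=cv2.imread('pics/scene1.png')[60:160,170:330]; t=cv2.imread('pics/top1.png')[190:320,260:420]
z=lambda a:cv2.resize(a,(600,int(a.shape[0]*600/a.shape[1])))
cv2.imwrite('pics/c2.png',cv2.resize(np.hstack([cv2.resize(s,(400,300)),cv2.resize(t,(400,300))]),(800,300)))
E
```

```text
t 8.85 pos [ 0.5335 -0.0139  0.1794] j [-0.28  0.43  0.29  1.92 -0.16  0.81  1.69] F [-0.4  0.7  0.1] w 0.0854
[-8.06 20.63  0.97] [ 0.04  0.2  14.22]
top (((0.0, 0.0), 0.0), array([nan, nan, nan]), 0)
0 
scene (((0.5310693383216858, -0.012713121250271797), 0.016869738698005676), array([ 0.53208444, -0.01067752,  0.08618841]), 129)
121 ((0.536184549331665, -0.1908939629793167), 0.08107613772153854)
  return _methods._mean(a, axis=axis, dtype=dtype,
  ret = um.true_divide(
```

View pics/c2.png

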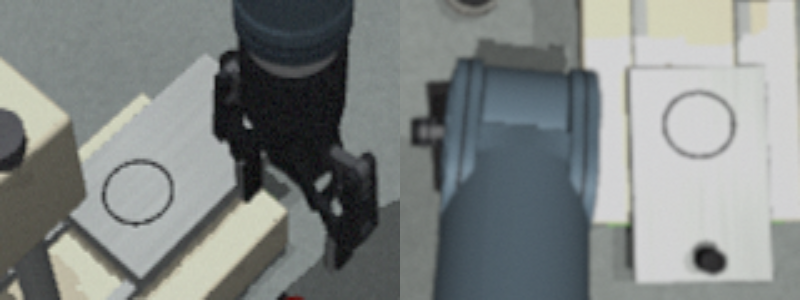

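The crop shows the circle bare, centred at about (225,123.7) in the scene view and (379.3,243.4) in the top view. The red die is on the mat.

>>> move_arm --commands '[{"slide": [-0.8, 2, 0], "rotation": [0, 0, 2], "claw": 1}, {"slide": [-2, 5, 0], "rotation": [0, 0, 4], "claw": 1}, {"slide": [-3.5, 9, 0], "rotation": [0, 0, 7], "claw": 1}, {"slide": [-5, 13, 0], "rotation": [0, 0, 10], "claw": 1}, {"slide": [-6.5, 16.6, 0], "rotation": [0, 0, 12], "claw": 1}, {"slide": [-7.6, 19.5, 0], "rotation": [0, 0, 14.2], "claw": 1}, {"slide": [-8.1, 20.6, 0], "rotation": [0, 0, 14.2], "claw": 1}, {"slide": [-8.1, 20.6, 0.5], "rotation": [0, 0, 14.2], "claw": 1}, {"slide": [-8.1, 20.6, 1], "rotation": [0, 0, 14.2], "claw": 1}, {"slide": [-8.1, 20.6, 1], "rotation": [0, 0, 14.2], "claw": 1}]'

```text
time: 10.2
tool_pos: [0.6058, 0.1929, 0.1671]
tool_rot: [0.108, 0.994, -0.001, -0.001]
wrist_force: [0.2, 0.7, -0.8]
width: 0.0855
grip_force: 0.0
```

```bash
python3 go.py .6072 .195 .0545 77.7
python3 - <<'E'
from h import *
print(plane(379.3,243.4,.078,r.calibration('top')),plane(225,123.7,.078,r.calibration('scene')))
E
```

```text
t 10.2 pos [0.6058 0.1929 0.1671] j [-0.59  0.61  0.31  1.65 -0.22  0.91  1.15] F [ 0.2  0.7 -0.8] w 0.0855
[-0.1   0.25 11.26] [-0.08 -0.06 -0.08]
[ 0.54391141 -0.21001185  0.078     ] [ 0.54374069 -0.20859898  0.078     ]
```

>>> move_arm --commands '[{"slide": [-0.1, 0.2, 1.5], "rotation": [0, 0, 0], "claw": 1}, {"slide": [-0.1, 0.2, 4], "rotation": [0, 0, 0], "claw": 1}, {"slide": [-0.1, 0.2, 7], "rotation": [0, 0, 0], "claw": 1}, {"slide": [-0.1, 0.2, 10], "rotation": [0, 0, 0], "claw": 1}, {"slide": [-0.1, 0.2, 11.2], "rotation": [0, 0, 0], "claw": 1}, {"slide": [-0.1, 0.2, 11.2], "rotation": [0, 0, 0], "claw": 1}, {"slide": [-0.1, 0.2, 11.2], "rotation": [0, 0, 0], "claw": 0.5}, {"slide": [-0.1, 0.2, 11.2], "rotation": [0, 0, 0], "claw": 0.3}, {"slide": [-0.1, 0.2, 11.2], "rotation": [0, 0, 0], "claw": 0.3}, {"slide": [-0.1, 0.2, 11.2], "rotation": [0, 0, 0], "claw": 0.3}]'

```text
time: 11.45
tool_pos: [0.6087, 0.1958, 0.0573]
tool_rot: [0.107, 0.994, -0.0, 0.001]
wrist_force: [-1.6, -2.3, 6.2]
width: 0.0487
grip_force: 62.7
```

```bash
python3 go.py .6072 .195 .17 77.7
```

```text
t 11.45 pos [0.6087 0.1958 0.0573] j [-0.56  0.77  0.26  1.69 -0.27  0.72  1.19] F [-1.6 -2.3  6.2] w 0.0487
[  0.11  -0.11 -11.27] [ 0.01  0.11 -0.  ]
```

>>> move_arm --commands '[{"slide": [0, 0, -1], "rotation": [0, 0, 0], "claw": 0.3}, {"slide": [0, 0, -3], "rotation": [0, 0, 0], "claw": 0.3}, {"slide": [0, 0, -5.5], "rotation": [0, 0, 0], "claw": 0.3}, {"slide": [0, 0, -8], "rotation": [0, 0, 0], "claw": 0.3}, {"slide": [0, 0, -10.5], "rotation": [0, 0, 0], "claw": 0.3}, {"slide": [0, 0, -12], "rotation": [0, 0, 0], "claw": 0.3}, {"slide": [0, 0, -12.3], "rotation": [0, 0, 0], "claw": 0.3}, {"slide": [0, 0, -12.3], "rotation": [0, 0, 0], "claw": 0.3}, {"slide": [0, 0, -12.3], "rotation": [0, 0, 0], "claw": 0.3}, {"slide": [0, 0, -12.3], "rotation": [0, 0, 0], "claw": 0.3}]'

```text
time: 12.7
tool_pos: [0.6073, 0.1963, 0.178]
tool_rot: [0.107, 0.994, -0.0, -0.001]
wrist_force: [1.1, -0.3, -6.3]
width: 0.0488
grip_force: 63.2
```

```bash
python3 go.py .5437 -.2086 .18 92
```

```text
t 12.7 pos [0.6073 0.1963 0.178 ] j [-0.6   0.6   0.31  1.64 -0.22  0.94  1.15] F [ 1.1 -0.3 -6.3] w 0.0488
[ -2.39 -40.92  -0.17] [ -0.04  -0.07 -14.27]
```

>>> move_arm --commands '[{"slide": [-0.1, -2, 0], "rotation": [0, 0, -1], "claw": 0.3}, {"slide": [-0.3, -5, 0], "rotation": [0, 0, -2], "claw": 0.3}, {"slide": [-0.6, -10, 0], "rotation": [0, 0, -4], "claw": 0.3}, {"slide": [-0.9, -15, 0], "rotation": [0, 0, -6], "claw": 0.3}, {"slide": [-1.2, -20, 0], "rotation": [0, 0, -8], "claw": 0.3}, {"slide": [-1.5, -25, 0], "rotation": [0, 0, -10], "claw": 0.3}, {"slide": [-1.8, -30, 0], "rotation": [0, 0, -12], "claw": 0.3}, {"slide": [-2, -35, 0], "rotation": [0, 0, -14], "claw": 0.3}, {"slide": [-2.3, -38.5, 0], "rotation": [0, 0, -14.3], "claw": 0.3}, {"slide": [-2.4, -40.5, 0], "rotation": [0, 0, -14.3], "claw": 0.3}]'

```text
time: 13.95
tool_pos: [0.5444, -0.2069, 0.1787]
tool_rot: [-0.016, 1.0, -0.0, -0.0]
wrist_force: [0.4, -0.3, -6.6]
width: 0.0487
grip_force: 63.7
```

>>> move_arm --commands '[{"slide": [0, -0.3, 0], "rotation": [0, 0, 0], "claw": 0.3}, {"slide": [0, -0.4, 0.5], "rotation": [0, 0, 0], "claw": 0.3}, {"slide": [0, -0.4, 1.5], "rotation": [0, 0, 0], "claw": 0.3}, {"slide": [0, -0.4, 3], "rotation": [0, 0, 0], "claw": 0.3}, {"slide": [0, -0.4, 4], "rotation": [0, 0, 0], "claw": 0.3}, {"slide": [0, -0.4, 4.5], "rotation": [0, 0, 0], "claw": 0.3}, {"slide": [0, -0.4, 5], "rotation": [0, 0, 0], "claw": 0.3}, {"slide": [0, -0.4, 5], "rotation": [0, 0, 0], "claw": 0.3}, {"slide": [0, -0.4, 5], "rotation": [0, 0, 0], "claw": 0.3}, {"slide": [0, -0.4, 5], "rotation": [0, 0, 0], "claw": 0.3}]'

```text
time: 15.2
tool_pos: [0.5455, -0.2085, 0.1291]
tool_rot: [-0.018, 1.0, -0.0, 0.0]
wrist_force: [0.6, 0.3, -6.0]
width: 0.0481
grip_force: 63.7
```

```bash
python3 go.py .5437 -.2086 .1155 92
```

```text
t 15.2 pos [ 0.5455 -0.2085  0.1291] j [ 0.08  0.58  0.28  1.82 -0.22  0.77  2.08] F [ 0.6  0.3 -6. ] w 0.0481
[ 0.18 -0.    1.36] [-0.01  0.04  0.02]
```

>>> move_arm --commands '[{"slide": [0, 0, 0.4], "rotation": [0, 0, 0], "claw": 0.3}, {"slide": [0.1, 0, 0.8], "rotation": [0, 0, 0], "claw": 0.3}, {"slide": [0.1, 0, 1.0], "rotation": [0, 0, 0], "claw": 0.3}, {"slide": [0.1, 0, 1.1], "rotation": [0, 0, 0], "claw": 0.3}, {"slide": [0.1, 0, 1.15], "rotation": [0, 0, 0], "claw": 0.3}, {"slide": [0.1, 0, 1.2], "rotation": [0, 0, 0], "claw": 0.3}, {"slide": [0.1, 0, 1.25], "rotation": [0, 0, 0], "claw": 0.3}, {"slide": [0.1, 0, 1.3], "rotation": [0, 0, 0], "claw": 0.3}, {"slide": [0.1, 0, 1.35], "rotation": [0, 0, 0], "claw": 0.3}, {"slide": [0.1, 0, 1.35], "rotation": [0, 0, 0], "claw": 0.3}]'

```text
time: 16.45
tool_pos: [0.5443, -0.2084, 0.1154]
tool_rot: [-0.018, 1.0, -0.0, 0.0]
wrist_force: [-0.7, 0.9, -5.5]
width: 0.0489
grip_force: 63.7
```

>>> move_arm --commands '[{"slide": [0, 0, 0.05], "rotation": [0, 0, 0], "claw": 0.3}, {"slide": [0, 0, 0.1], "rotation": [0, 0, 0], "claw": 0.3}, {"slide": [0, 0, 0.12], "rotation": [0, 0, 0], "claw": 0.3}, {"slide": [0, 0, 0.15], "rotation": [0, 0, 0], "claw": 0.3}, {"slide": [0, 0, 0.17], "rotation": [0, 0, 0], "claw": 0.3}, {"slide": [0, 0, 0.2], "rotation": [0, 0, 0], "claw": 0.3}, {"slide": [0, 0, 0.22], "rotation": [0, 0, 0], "claw": 0.3}, {"slide": [0, 0, 0.25], "rotation": [0, 0, 0], "claw": 0.3}, {"slide": [0, 0, 0.25], "rotation": [0, 0, 0], "claw": 0.3}, {"slide": [0, 0, 0.25], "rotation": [0, 0, 0], "claw": 0.3}]'

```text
time: 17.7
tool_pos: [0.546, -0.2084, 0.1153]
tool_rot: [-0.018, 1.0, 0.0, 0.002]
wrist_force: [-3.4, 4.2, 15.2]
width: 0.0484
grip_force: 65.1
```

>>> move_arm --commands '[{"slide": [0, 0, -0.1], "rotation": [0, 0, 0], "claw": 0.3}, {"slide": [0, 0, -0.15], "rotation": [0, 0, 0], "claw": 0.4}, {"slide": [0, 0, -0.15], "rotation": [0, 0, 0], "claw": 1}, {"slide": [0, 0, -0.2], "rotation": [0, 0, 0], "claw": 1}, {"slide": [0, 0, -0.5], "rotation": [0, 0, 0], "claw": 1}, {"slide": [0, 0, -2], "rotation": [0, 0, 0], "claw": 1}, {"slide": [0, 0, -5], "rotation": [0, 0, 0], "claw": 1}, {"slide": [0, 0, -8], "rotation": [0, 0, 0], "claw": 1}, {"slide": [0, 0, -10], "rotation": [0, 0, 0], "claw": 1}, {"slide": [0, 0, -10], "rotation": [0, 0, 0], "claw": 1}]'

```text
time: 18.95
tool_pos: [0.5455, -0.209, 0.2152]
tool_rot: [-0.018, 1.0, -0.001, 0.002]
wrist_force: [1.2, 0.4, -0.1]
width: 0.0855
grip_force: 0.0
```

```bash
python3 go.py .532 -.013 .215 92
```

```text
t 18.95 pos [ 0.5455 -0.209   0.2152] j [ 0.05  0.46  0.32  1.76 -0.18  0.94  2.05] F [ 1.2  0.4 -0.1] w 0.0855
[ 6.600e-01  1.964e+01 -1.000e-02] [-0.07  0.24  0.01]
```

>>> move_arm --commands '[{"slide": [0, 2, 0], "rotation": [0, 0, 0], "claw": 1}, {"slide": [0.2, 5, 0], "rotation": [0, 0, 0], "claw": 1}, {"slide": [0.4, 9, 0], "rotation": [0, 0, 0], "claw": 1}, {"slide": [0.8, 13, 0], "rotation": [0, 0, 0], "claw": 1}, {"slide": [1, 16.5, 0], "rotation": [0, 0, 0], "claw": 1}, {"slide": [1.2, 18.8, 0], "rotation": [0, 0, 0], "claw": 1}, {"slide": [1.2, 19.5, 1.5], "rotation": [0, 0, 0], "claw": 1}, {"slide": [1.2, 19.5, 3.5], "rotation": [0, 0, 0], "claw": 1}, {"slide": [1.2, 19.5, 4.5], "rotation": [0, 0, 0], "claw": 1}, {"slide": [1.2, 19.5, 4.5], "rotation": [0, 0, 0], "claw": 1}]'

```text
time: 20.2
tool_pos: [0.5245, -0.0145, 0.1666]
tool_rot: [-0.017, 1.0, -0.0, -0.001]
wrist_force: [-0.5, -0.1, -0.0]
width: 0.0855
grip_force: 0.0
```

```bash
python3 go.py .533 -.0137 .0395 92
python3 - <<'E'
from h import *
out=[]
for n,(u,v) in(('top',(379,243)),('scene',(225,120))):
    im,d,c=grab(n); p=pts(d,c); print(n,head(im,p,(.5437,-.2086),.16,.03))
    out.append(cv2.resize(im[v-50:v+50,u-65:u+65],(400,308),interpolation=cv2.INTER_CUBIC))
cv2.imwrite('pics/c3.png',np.hstack(out))
E
```

```text
t 20.2 pos [ 0.5245 -0.0145  0.1666] j [-0.26  0.44  0.26  1.94 -0.15  0.78  1.69] F [-0.5 -0.1 -0. ] w 0.0855
[-0.89  0.05 12.7 ] [-0.03 -0.14 -0.02]
top (((0.5441139936447144, -0.20795634388923645), 0.015103659592568874), array([ 0.54411912, -0.20807828,  0.15951643]), 143)
scene (((0.5465136766433716, -0.2058010697364807), 0.015908358618617058), array([ 0.54710929, -0.20477553,  0.15999399]), 125)
```

View pics/c3.png

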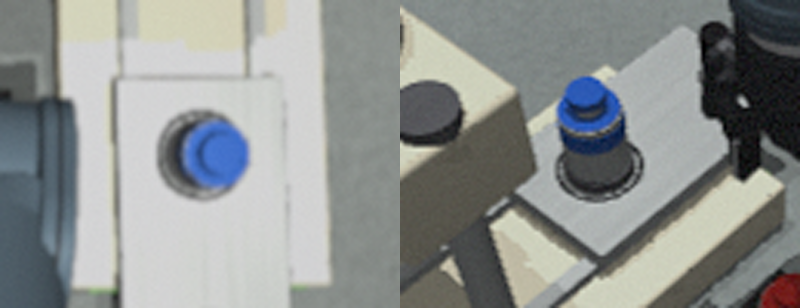

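The blue die sits within about 1–2 mm of the circle's centre: its foot is evenly ringed in both views, at (203,152) and (600,165) of the crop. I'm picking up the red die.

>>> move_arm --commands '[{"slide": [-0.5, 0, 0], "rotation": [0, 0, 0], "claw": 1}, {"slide": [-0.9, 0, 1.5], "rotation": [0, 0, 0], "claw": 1}, {"slide": [-0.9, 0, 4], "rotation": [0, 0, 0], "claw": 1}, {"slide": [-0.9, 0, 7], "rotation": [0, 0, 0], "claw": 1}, {"slide": [-0.9, 0, 10], "rotation": [0, 0, 0], "claw": 1}, {"slide": [-0.9, 0, 12.4], "rotation": [0, 0, 0], "claw": 1}, {"slide": [-0.9, 0, 12.4], "rotation": [0, 0, 0], "claw": 0.6}, {"slide": [-0.9, 0, 12.4], "rotation": [0, 0, 0], "claw": 0.3}, {"slide": [-0.9, 0, 12.4], "rotation": [0, 0, 0], "claw": 0.3}, {"slide": [-0.9, 0, 12.4], "rotation": [0, 0, 0], "claw": 0.3}]'

```text
time: 21.55
tool_pos: [0.5352, -0.0138, 0.0447]
tool_rot: [-0.018, 1.0, -0.0, 0.001]
wrist_force: [-0.1, -1.7, 1.5]
width: 0.0486
grip_force: 62.9
```

>>> move_arm --commands '[{"slide": [0, 0, -1], "rotation": [0, 0, 0], "claw": 0.3}, {"slide": [0, 0, -3], "rotation": [0, 0, 0], "claw": 0.3}, {"slide": [0, 0, -5.5], "rotation": [0, 0, 0], "claw": 0.3}, {"slide": [0, 0, -8], "rotation": [0, 0, 0], "claw": 0.3}, {"slide": [0, 0, -10.5], "rotation": [0, 0, 0], "claw": 0.3}, {"slide": [0, 0, -13], "rotation": [0, 0, 0], "claw": 0.3}, {"slide": [0, 0, -14], "rotation": [0, 0, 0], "claw": 0.3}, {"slide": [0, 0, -14], "rotation": [0, 0, 0], "claw": 0.3}, {"slide": [0, 0, -14], "rotation": [0, 0, 0], "claw": 0.3}, {"slide": [0, 0, -14], "rotation": [0, 0, 0], "claw": 0.3}]'

```text
time: 22.8
tool_pos: [0.5337, -0.0136, 0.1828]
tool_rot: [-0.018, 1.0, -0.0, -0.001]
wrist_force: [-0.1, 0.1, -6.9]
width: 0.0488
grip_force: 63.3
```

```bash
python3 go.py .609 .1955 .182 77.7
```

```text
t 22.8 pos [ 0.5337 -0.0136  0.1828] j [-0.27  0.43  0.27  1.91 -0.15  0.83  1.68] F [-0.1  0.1 -6.9] w 0.0488
[-8.27 20.63  0.06] [-0.02 -0.11 14.33]
```

>>> move_arm --commands '[{"slide": [-0.8, 2, 0], "rotation": [0, 0, 2], "claw": 0.3}, {"slide": [-2, 5, 0], "rotation": [0, 0, 4], "claw": 0.3}, {"slide": [-3.5, 9, 0], "rotation": [0, 0, 7], "claw": 0.3}, {"slide": [-5, 13, 0], "rotation": [0, 0, 10], "claw": 0.3}, {"slide": [-6.7, 16.6, 0], "rotation": [0, 0, 12], "claw": 0.3}, {"slide": [-7.8, 19.5, 0], "rotation": [0, 0, 14.3], "claw": 0.3}, {"slide": [-8.4, 20.7, 0], "rotation": [0, 0, 14.3], "claw": 0.3}, {"slide": [-8.4, 20.7, 0], "rotation": [0, 0, 14.3], "claw": 0.3}, {"slide": [-8.4, 20.7, 3], "rotation": [0, 0, 14.3], "claw": 0.3}, {"slide": [-8.4, 20.7, 4.5], "rotation": [0, 0, 14.3], "claw": 0.3}]'

```text
time: 24.05
tool_pos: [0.6098, 0.1935, 0.1372]
tool_rot: [0.108, 0.994, -0.001, -0.001]
wrist_force: [-0.5, 0.2, -7.1]
width: 0.0484
grip_force: 63.6
```

>>> move_arm --commands '[{"slide": [0, 0, 1.5], "rotation": [0, 0, 0], "claw": 0.3}, {"slide": [0, 0, 3.5], "rotation": [0, 0, 0], "claw": 0.3}, {"slide": [0, 0, 5], "rotation": [0, 0, 0], "claw": 0.3}, {"slide": [0, 0, 5.8], "rotation": [0, 0, 0], "claw": 0.3}, {"slide": [0, 0, 6], "rotation": [0, 0, 0], "claw": 0.3}, {"slide": [0, 0, 6], "rotation": [0, 0, 0], "claw": 0.3}, {"slide": [0, 0, 6], "rotation": [0, 0, 0], "claw": 0.3}, {"slide": [0, 0, 6], "rotation": [0, 0, 0], "claw": 0.3}, {"slide": [0, 0, 6], "rotation": [0, 0, 0], "claw": 0.3}, {"slide": [0, 0, 6], "rotation": [0, 0, 0], "claw": 0.3}]'

```text
time: 25.3
tool_pos: [0.6111, 0.1963, 0.0789]
tool_rot: [0.107, 0.994, 0.0, 0.0]
wrist_force: [-0.3, 0.1, -6.4]
width: 0.0488
grip_force: 63.6
```

```bash
python3 go.py .6105 .1957 .0625 77.7
```

```text
t 25.3 pos [0.6111 0.1963 0.0789] j [-0.55  0.74  0.25  1.67 -0.24  0.76  1.17] F [-0.3  0.1 -6.4] w 0.0488
[ 0.05 -0.07  1.64] [0.01 0.01 0.02]
```

>>> move_arm --commands '[{"slide": [0, 0, 0.4], "rotation": [0, 0, 0], "claw": 0.3}, {"slide": [0, 0, 0.8], "rotation": [0, 0, 0], "claw": 0.3}, {"slide": [0, 0, 1.1], "rotation": [0, 0, 0], "claw": 0.3}, {"slide": [0, 0, 1.3], "rotation": [0, 0, 0], "claw": 0.3}, {"slide": [0, 0, 1.4], "rotation": [0, 0, 0], "claw": 0.3}, {"slide": [0, 0, 1.5], "rotation": [0, 0, 0], "claw": 0.3}, {"slide": [0, 0, 1.6], "rotation": [0, 0, 0], "claw": 0.3}, {"slide": [0, 0, 1.6], "rotation": [0, 0, 0], "claw": 0.3}, {"slide": [0, 0, 1.6], "rotation": [0, 0, 0], "claw": 0.3}, {"slide": [0, 0, 1.6], "rotation": [0, 0, 0], "claw": 0.3}]'

```text
time: 26.55
tool_pos: [0.6111, 0.1962, 0.0629]
tool_rot: [0.107, 0.994, 0.0, 0.0]
wrist_force: [-0.8, -0.3, -6.1]
width: 0.0487
grip_force: 63.6
```

Nothing has touched at 0.063, which is below the rim-contact height of 0.067, so the die is inside the recess. Lowering the last bit.

>>> move_arm --commands '[{"slide": [0, 0, 0.1], "rotation": [0, 0, 0], "claw": 0.3}, {"slide": [0, 0, 0.15], "rotation": [0, 0, 0], "claw": 0.3}, {"slide": [0, 0, 0.2], "rotation": [0, 0, 0], "claw": 0.3}, {"slide": [0, 0, 0.24], "rotation": [0, 0, 0], "claw": 0.3}, {"slide": [0, 0, 0.28], "rotation": [0, 0, 0], "claw": 0.3}, {"slide": [0, 0, 0.32], "rotation": [0, 0, 0], "claw": 0.3}, {"slide": [0, 0, 0.36], "rotation": [0, 0, 0], "claw": 0.3}, {"slide": [0, 0, 0.36], "rotation": [0, 0, 0], "claw": 0.3}, {"slide": [0, 0, 0.36], "rotation": [0, 0, 0], "claw": 0.3}, {"slide": [0, 0, 0.36], "rotation": [0, 0, 0], "claw": 0.3}]'

```text
time: 27.8
tool_pos: [0.611, 0.1962, 0.0607]
tool_rot: [0.107, 0.994, 0.0, -0.0]
wrist_force: [-6.4, -0.6, 10.7]
width: 0.0486
grip_force: 65.0
```

Contact is at the expected floor height (0.0607), so I'm releasing and raising.

>>> move_arm --commands '[{"slide": [0, 0, -0.1], "rotation": [0, 0, 0], "claw": 0.3}, {"slide": [0, 0, -0.12], "rotation": [0, 0, 0], "claw": 0.4}, {"slide": [0, 0, -0.12], "rotation": [0, 0, 0], "claw": 1}, {"slide": [0, 0, -0.2], "rotation": [0, 0, 0], "claw": 1}, {"slide": [0, 0, -0.6], "rotation": [0, 0, 0], "claw": 1}, {"slide": [0, 0, -2.5], "rotation": [0, 0, 0], "claw": 1}, {"slide": [0, 0, -6], "rotation": [0, 0, 0], "claw": 1}, {"slide": [0, 0, -10], "rotation": [0, 0, 0], "claw": 1}, {"slide": [0, 0, -13], "rotation": [0, 0, 0], "claw": 1}, {"slide": [0, 0, -13], "rotation": [0, 0, 0], "claw": 1}]'

```text
time: 29.05
tool_pos: [0.6132, 0.1967, 0.1935]
tool_rot: [0.107, 0.994, 0.002, 0.003]
wrist_force: [0.2, 0.4, 0.1]
width: 0.0852
grip_force: 0.0
```

```bash
python3 go.py .409 -.2127 .19 92
```

```text
t 29.05 pos [0.6132 0.1967 0.1935] j [-0.59  0.59  0.3   1.62 -0.2   0.96  1.13] F [0.2 0.4 0.1] w 0.0852
[ 11.24 -44.35   0.11] [  0.18   0.36 -14.29]
```

>>> move_arm --commands '[{"slide": [0.5, -2, 0], "rotation": [0, 0, -1], "claw": 1}, {"slide": [1.3, -5, 0], "rotation": [0, 0, -2], "claw": 1}, {"slide": [2.5, -10, 0], "rotation": [0, 0, -4], "claw": 1}, {"slide": [3.8, -15, 0], "rotation": [0, 0, -6], "claw": 1}, {"slide": [5.1, -20, 0], "rotation": [0, 0, -8], "claw": 1}, {"slide": [6.3, -25, 0], "rotation": [0, 0, -10], "claw": 1}, {"slide": [7.6, -30, 0], "rotation": [0, 0, -12], "claw": 1}, {"slide": [8.9, -35, 0], "rotation": [0, 0, -14.3], "claw": 1}, {"slide": [10, -39.5, 0], "rotation": [0, 0, -14.3], "claw": 1}, {"slide": [11, -43, 0], "rotation": [0, 0, -14.3], "claw": 1}]'

```text
time: 30.3
tool_pos: [0.4107, -0.2023, 0.1893]
tool_rot: [-0.017, 1.0, -0.0, -0.0]
wrist_force: [1.1, 0.7, -0.2]
width: 0.0851
grip_force: 0.0
```

>>> move_arm --commands '[{"slide": [0.1, -0.7, 0], "rotation": [0, 0, 0], "claw": 1}, {"slide": [0.2, -1.3, 0], "rotation": [0, 0, 0], "claw": 1}, {"slide": [0.2, -1.3, 0], "rotation": [0, 0, 0], "claw": 1}, {"slide": [0.2, -1.3, 1], "rotation": [0, 0, 0], "claw": 1}, {"slide": [0.2, -1.3, 3], "rotation": [0, 0, 0], "claw": 1}, {"slide": [0.2, -1.3, 4], "rotation": [0, 0, 0], "claw": 1}, {"slide": [0.2, -1.3, 4], "rotation": [0, 0, 0], "claw": 1}, {"slide": [0.2, -1.3, 4], "rotation": [0, 0, 0], "claw": 1}, {"slide": [0.2, -1.3, 4], "rotation": [0, 0, 0], "claw": 1}, {"slide": [0.2, -1.3, 4], "rotation": [0, 0, 0], "claw": 1}]'

```text
time: 31.55
tool_pos: [0.4108, -0.2137, 0.1495]
tool_rot: [-0.018, 1.0, -0.0, 0.0]
wrist_force: [-0.1, -0.4, 0.3]
width: 0.0851
grip_force: 0.0
```

```bash
python3 go.py .410 -.2127 .103 92
python3 - <<'E'
from h import *
out=[]
for n in('top','scene'):
    im,d,c=grab(n); p=pts(d,c); print(n,head(im,p,(.607,.195),.102,.03)); np.savez(n+'2',im=im); out.append(im)
a=out[0][170:320,160:420];b=out[1][180:290,290:440]
cv2.imwrite('pics/c4.png',np.hstack([cv2.resize(a,(450,300)),cv2.resize(b,(350,300))]))
E
```

```text
t 31.55 pos [ 0.4108 -0.2137  0.1495] j [ 0.1   0.38  0.34  2.11 -0.2   0.68  2.18] F [-0.1 -0.4  0.3] w 0.0851
[0.08 0.11 4.65] [-0.01  0.04  0.03]
top (((0.6052136421203613, 0.1970912665128708), 0.014940032735466957), array([0.60523911, 0.19671336, 0.10095524]), 127)
scene (((0.6074771285057068, 0.1985345184803009), 0.015270167030394077), array([0.60836608, 0.19898057, 0.10205497]), 179)
```

View pics/c4.png

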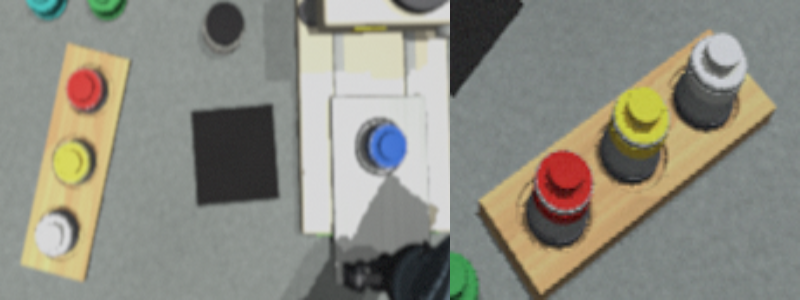

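The red die is seated upright in its place (top view crop (86,89)), its head at z 0.102 as expected. The yellow and white dies and the jar are unmoved. Gripping the knob now.

>>> move_arm --commands '[{"slide": [0, 0, 1], "rotation": [0, 0, 0], "claw": 1}, {"slide": [0, 0.1, 2.5], "rotation": [0, 0, 0], "claw": 1}, {"slide": [0, 0.1, 4], "rotation": [0, 0, 0], "claw": 1}, {"slide": [0, 0.1, 4.5], "rotation": [0, 0, 0], "claw": 1}, {"slide": [0, 0.1, 4.5], "rotation": [0, 0, 0], "claw": 0.6}, {"slide": [0, 0.1, 4.5], "rotation": [0, 0, 0], "claw": 0.3}, {"slide": [0, 0.1, 4.5], "rotation": [0, 0, 0], "claw": 0.15}, {"slide": [0, 0.1, 4.5], "rotation": [0, 0, 0], "claw": 0.05}, {"slide": [0, 0.1, 4.5], "rotation": [0, 0, 0], "claw": 0.05}, {"slide": [0, 0.1, 4.5], "rotation": [0, 0, 0], "claw": 0.05}]'

```text
time: 32.9
tool_pos: [0.4111, -0.2143, 0.105]
tool_rot: [-0.017, 1.0, -0.001, 0.001]
wrist_force: [-1.6, -5.1, 5.8]
width: 0.0243
grip_force: 58.9
```

```bash
python3 - <<'E'
from rig import r
import numpy as np
s=r.get_state(); p=s['tool_pos']+.17*np.array([np.cos(np.radians(2.1)),np.sin(np.radians(2.1)),0]); print(p)
import subprocess;
E
python3 go.py .580 -.2065 .1045 92
```

```text
[ 0.58102388 -0.20806185  0.10498099]
t 32.9 pos [ 0.4111 -0.2143  0.105 ] j [ 0.13  0.46  0.3   2.13 -0.24  0.58  2.22] F [-1.6 -5.1  5.8] w 0.0243
[-16.9    0.2    0.08] [-0.13  0.11 -0.04]
```

>>> move_arm --commands '[{"slide": [-0.2, 0, 0], "rotation": [0, 0, 0], "claw": 0.05}, {"slide": [-0.6, 0, 0], "rotation": [0, 0, 0], "claw": 0.05}, {"slide": [-1.3, 0, 0], "rotation": [0, 0, 0], "claw": 0.05}, {"slide": [-2.2, 0, 0], "rotation": [0, 0, 0], "claw": 0.05}, {"slide": [-3.2, 0, 0], "rotation": [0, 0, 0], "claw": 0.05}, {"slide": [-4.2, 0, 0], "rotation": [0, 0, 0], "claw": 0.05}, {"slide": [-5.2, 0, 0], "rotation": [0, 0, 0], "claw": 0.05}, {"slide": [-6.2, 0, 0], "rotation": [0, 0, 0], "claw": 0.05}, {"slide": [-6.9, 0, 0], "rotation": [0, 0, 0], "claw": 0.05}, {"slide": [-7.3, 0, 0], "rotation": [0, 0, 0], "claw": 0.05}]'

```text
time: 34.15
tool_pos: [0.4834, -0.2118, 0.105]
tool_rot: [-0.017, 1.0, -0.001, 0.0]
wrist_force: [-4.6, -5.2, 10.3]
width: 0.0244
grip_force: 59.4
```

```bash
python3 go.py .581 -.208 .105 92
```

```text
t 34.15 pos [ 0.4834 -0.2118  0.105 ] j [ 0.09  0.55  0.3   1.97 -0.25  0.66  2.16] F [-4.6 -5.2 10.3] w 0.0244
[-9.77  0.05  0.  ] [-0.1   0.01 -0.05]
```

>>> move_arm --commands '[{"slide": [-0.3, 0, 0], "rotation": [0, 0, 0], "claw": 0.05}, {"slide": [-0.9, 0, 0], "rotation": [0, 0, 0], "claw": 0.05}, {"slide": [-1.8, 0, -0.05], "rotation": [0, 0, 0], "claw": 0.05}, {"slide": [-2.9, 0, -0.05], "rotation": [0, 0, 0], "claw": 0.05}, {"slide": [-4.1, 0, -0.05], "rotation": [0, 0, 0], "claw": 0.05}, {"slide": [-5.3, 0, -0.1], "rotation": [0, 0, 0], "claw": 0.05}, {"slide": [-6.5, 0, -0.1], "rotation": [0, 0, 0], "claw": 0.05}, {"slide": [-7.6, 0, -0.1], "rotation": [0, 0, 0], "claw": 0.05}, {"slide": [-8.4, 0, -0.1], "rotation": [0, 0, 0], "claw": 0.05}, {"slide": [-8.8, 0, -0.1], "rotation": [0, 0, 0], "claw": 0.05}]'

```text
time: 35.4
tool_pos: [0.5703, -0.2088, 0.1051]
tool_rot: [-0.017, 1.0, -0.001, -0.001]
wrist_force: [-3.4, -5.0, 2.7]
width: 0.0245
grip_force: 59.3
```

>>> move_arm --commands '[{"slide": [-0.1, 0, 0], "rotation": [0, 0, 0], "claw": 0.05}, {"slide": [-0.2, 0, 0], "rotation": [0, 0, 0], "claw": 0.05}, {"slide": [-0.3, 0, 0], "rotation": [0, 0, 0], "claw": 0.05}, {"slide": [-0.4, 0, 0], "rotation": [0, 0, 0], "claw": 0.05}, {"slide": [-0.5, 0, 0], "rotation": [0, 0, 0], "claw": 0.05}, {"slide": [-0.6, 0, 0], "rotation": [0, 0, 0], "claw": 0.05}, {"slide": [-0.7, 0, 0], "rotation": [0, 0, 0], "claw": 0.05}, {"slide": [-0.8, 0, 0], "rotation": [0, 0, 0], "claw": 0.05}, {"slide": [-0.9, 0, 0], "rotation": [0, 0, 0], "claw": 0.05}, {"slide": [-0.9, 0, 0], "rotation": [0, 0, 0], "claw": 0.05}]'

```text
time: 36.65
tool_pos: [0.5773, -0.2085, 0.105]
tool_rot: [-0.017, 1.0, -0.0, -0.003]
wrist_force: [-7.5, -3.8, 6.9]
width: 0.0244
grip_force: 60.0
```

>>> move_arm --commands '[{"slide": [-0.1, 0, 0], "rotation": [0, 0, 0], "claw": 0.05}, {"slide": [-0.1, 0, 0], "rotation": [0, 0, 0], "claw": 0.05}, {"slide": [-0.2, 0, 0], "rotation": [0, 0, 0], "claw": 0.05}, {"slide": [-0.2, 0, 0], "rotation": [0, 0, 0], "claw": 0.05}, {"slide": [-0.3, 0, 0], "rotation": [0, 0, 0], "claw": 0.05}, {"slide": [-0.3, 0, 0], "rotation": [0, 0, 0], "claw": 0.05}, {"slide": [-0.4, 0, 0], "rotation": [0, 0, 0], "claw": 0.05}, {"slide": [-0.4, 0, 0], "rotation": [0, 0, 0], "claw": 0.05}, {"slide": [-0.4, 0, 0], "rotation": [0, 0, 0], "claw": 0.05}, {"slide": [-0.4, 0, 0], "rotation": [0, 0, 0], "claw": 0.05}]'

```text
time: 37.9
tool_pos: [0.5773, -0.2085, 0.105]
tool_rot: [-0.016, 1.0, 0.0, -0.006]
wrist_force: [-20.8, -2.4, 17.7]
width: 0.0244
grip_force: 61.2
```

Run:
```python
from h import *
c0=np.load('top.npz'); p=c0['p']
def rect(m):
    m=cv2.morphologyEx(m.astype(np.uint8),cv2.MORPH_OPEN,np.ones((3,3))); n,l,st,_=cv2.connectedComponentsWithStats(m); i=1+st[1:,4].argmax(); q=p[l==i]; return (q[:,:2]*1000).astype(np.float32)
b=(p[...,1]<-.05)&(p[...,1]>-.45)
R=cv2.minAreaRect(rect(b&(abs(p[...,2]-.315)<.006))); print('crosshead',R,cv2.boxPoints(R))
print('cyl',cv2.minEnclosingCircle(rect(b&(abs(p[...,2]-.35)<.006))))
print('bed minx',np.percentile(p[b&(abs(p[...,2]-.05)<.004)][:,0],[0,.5,2]))
out=[]
im,d,c=grab('scene'); p=pts(d,c); out.append(cv2.resize(im[20:200,60:330],(800,533)))
m=(abs(p[...,2]-.078)<.005)&(p[...,1]<-.08)&(p[...,1]>-.35)&(p[...,0]>.3)
R=cv2.minAreaRect(rect(m)); print('table now',R,cv2.boxPoints(R))
cv2.imwrite('pics/c5.png',out[0])
```

```text
crosshead ((710.89111328125, -202.98858642578125), (100.06564331054688, 208.82086181640625), 2.0399363040924072) [[ 657.1734  -100.4253 ]
 [ 664.6066  -309.11383]
 [ 764.6088  -305.55188]
 [ 757.1756   -96.86334]]
cyl ((710.8984985351562, -203.37445068359375), 41.97661590576172)
bed minx [0.43795619 0.44254463 0.44830269]
table now ((616.8548583984375, -188.38584899902344), (132.2788543701172, 99.89508819580078), 1.2161026000976562) [[ 549.6703  -139.85326]
 [ 551.7904  -239.72585]
 [ 684.0394  -236.91844]
 [ 681.9193  -137.04585]]
```

View pics/c5.png

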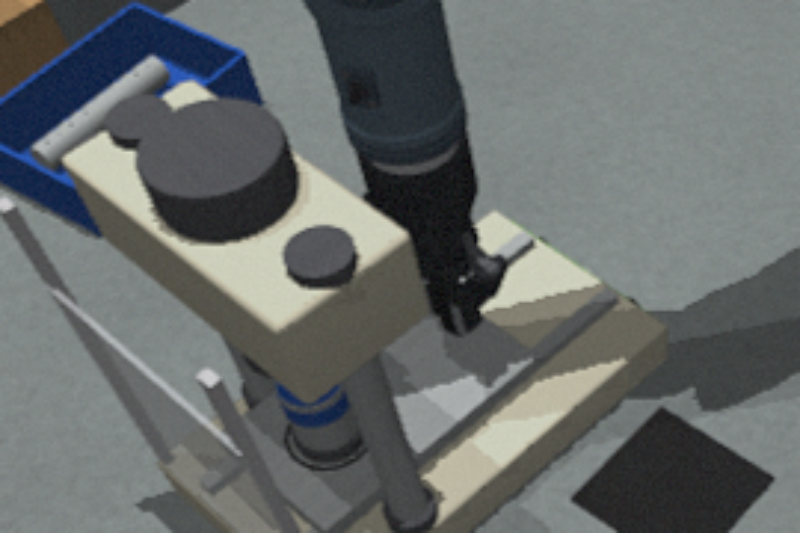

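The view shows the blue die upright in its circle under the crosshead, at (325,430), with the wrist clear of the crosshead. The table's position matches the ram to within about 2 mm, and it no longer moves under 20 N, so it is at its stop. I'm easing the push slightly, releasing and rising.

>>> move_arm --commands '[{"slide": [0.1, 0, 0], "rotation": [0, 0, 0], "claw": 0.05}, {"slide": [0.2, 0, -0.1], "rotation": [0, 0, 0], "claw": 0.05}, {"slide": [0.2, 0, -0.2], "rotation": [0, 0, 0], "claw": 0.3}, {"slide": [0.2, 0, -0.2], "rotation": [0, 0, 0], "claw": 0.8}, {"slide": [0.2, 0, -0.2], "rotation": [0, 0, 0], "claw": 0.8}, {"slide": [0.2, 0, -0.2], "rotation": [0, 0, 0], "claw": 0.8}, {"slide": [0.3, 0, -1], "rotation": [0, 0, 0], "claw": 0.8}, {"slide": [0.5, 0, -2.5], "rotation": [0, 0, 0], "claw": 0.8}, {"slide": [0.7, 0, -4], "rotation": [0, 0, 0], "claw": 0.8}, {"slide": [1.5, 0, -5], "rotation": [0, 0, 0], "claw": 0.8}]'

```text
time: 39.2
tool_pos: [0.5699, -0.2072, 0.1569]
tool_rot: [-0.018, 1.0, -0.0, 0.001]
wrist_force: [-0.0, -0.5, 0.4]
width: 0.0681
grip_force: 0.0
```

>>> move_arm --commands '[{"slide": [1, 0, -1], "rotation": [0, 0, 0], "claw": 0.8}, {"slide": [3, 0, -2], "rotation": [0, 0, 0], "claw": 0.8}, {"slide": [6, 0, -3], "rotation": [0, 0, 0], "claw": 0.8}, {"slide": [9, 2, -4], "rotation": [0, 0, 0], "claw": 0.8}, {"slide": [11, 5, -4], "rotation": [0, 0, 0], "claw": 0.8}, {"slide": [11, 9, -4], "rotation": [0, 0, 0], "claw": 0.8}, {"slide": [11, 13, -4], "rotation": [0, 0, 0], "claw": 0.8}, {"slide": [11, 16, -4], "rotation": [0, 0, 0], "claw": 0.8}, {"slide": [11, 17, -4], "rotation": [0, 0, 0], "claw": 0.8}, {"slide": [11, 17, -4], "rotation": [0, 0, 0], "claw": 0.8}]'

```text
time: 40.45
tool_pos: [0.4533, -0.0413, 0.1954]
tool_rot: [-0.018, 1.0, -0.0, 0.0]
wrist_force: [0.6, -0.0, 0.5]
width: 0.0679
grip_force: 0.0
```

Run:
```python
from h import *
out=[]
for n in('top','scene'):
    im,d,c=grab(n); p=pts(d,c); out.append(im)
    print(n,'knob',head(im,p,(.577,-.207),.124,.03))
    m=(abs(p[...,2]-.078)<.004)&(p[...,1]<-.1)&(p[...,1]>-.3)&(p[...,0]>.5)&(p[...,0]<.65)
    print('front edge x',np.percentile(p[m][:,0],[0.3,1,2]))
a=out[0][120:320,170:440];b=out[1][60:240,90:330]
cv2.imwrite('pics/c6.png',np.hstack([cv2.resize(a,(400,300)),cv2.resize(b,(400,300))]))
```

```text
top knob (((0.5757819414138794, -0.20786523818969727), 0.012441828846931458), array([ 0.57620094, -0.20745214,  0.12320435]), 93)
front edge x [0.55109115 0.55171767 0.55260786]
scene knob (((0.5773209929466248, -0.20584353804588318), 0.013283717446029186), array([ 0.5782938 , -0.20346466,  0.12348715]), 90)
front edge x [0.55145884 0.5529756  0.55427512]
```

View pics/c6.png

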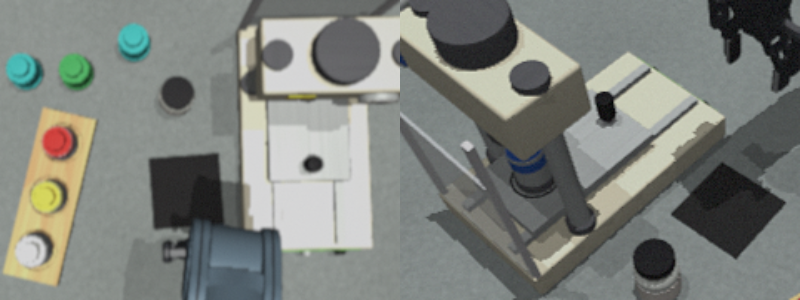

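The table is home: in the top view, knob plus 135 mm gives x = 0.7107, against 0.7109 for the ram. The blue die stands in its circle under the ram, the red die is in the stand, and the arm is clear.

```bash
python3 -c "
from rig import r
print(r.sign_off())"
```

```text
the job is handed in; nothing more can be done
None
```

The changeover is done and handed in at about 40 s: the blue die stands within about 2 mm of the circle's centre, the red die is seated in the blue one's old place, and the table is against its home stop under the ram.

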